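# Draw the used filter from the dust extractor

### The job

Pull the drawer of the bench dust extractor all the way out, lift its cover flap right over until it stays open by itself, and draw the used (orange) filter up out of its slot, leaving the clean white one in its place. Finish while holding the used filter upright in the gripper, over the middle of the black dust tray with its lower edge about 15 cm above the bench; the drawer stays out, the flap stays open, and the other things on the bench are left where they are.

Things in the scene. Friction and masses are not known exactly. Their poses are not given: they have to be found in the camera images.
- extractor: Fixed beige housing of a bench dust extractor, 190 deep (its x) x 180 wide (y), roof 150 high, control box on the rear of the roof (from 100 mm behind the mouth) to 200. Origin: on the bench, in the middle of its open mouth (front). Its x axis points from the mouth into the housing; the drawer comes out towards -x. z up.
- drawer (a joint): How far the blue drawer is pulled out of the housing, m: 0 shut, 0.14 at its stop. About 6 N of friction; stays where it is left. Starts at 0.
- pull_bar (a point): Middle of the drawer's steel pull bar: a 10 mm thick round horizontal bar along the extractor's y, 70 long, its centre 65 in front of the drawer's front face and 90 above the bench, held by a stay at each end; open above and below. Moves with the drawer. Axes as the extractor's.
- drawer_floor (a point): Centre of the drawer's inner floor, 8 mm above the bench, axes as the extractor's. Drawer 125 long (x) x 140 wide (y) outside, walls 5 thick, rim 86 above the bench. Two slots along x, 30 mm either side of the middle in y: guide ribs at each x end, to 58 above the bench, 1.7 mm play a side. Front face 30 mm outside the mouth when shut; fully out, rear edge 45 mm outside the mouth.
- flap (a joint): Angle of the cover flap, rad: 0 shut (flat over the drawer), growing as its front edge rises and swings back towards the housing; stop at 1.75. It is light (about 0.12 kg), nearly frictionless: below 1.57 it falls shut, beyond it falls open against the stop and stays.
- flap_bar (a point): Middle of the red bar on the flap: 10 mm thick round bar along the extractor's y, 70 long, centre 32 above the flap's upper face, on two legs at its ends. Flap shut: 126 above the bench; it lies 122 from the hinge along the flap and 39 from the hinge across it. Moves and turns with the flap (125 x 140 x 6), at its free edge.
- flap_hinge (a point): Point in the middle of the flap's hinge line, which runs along the extractor's y at the drawer's rear top edge, 87 above the bench. The flap opens by turning about its +y axis. Moves with the drawer, turns with the flap.
- used_filter: Used filter: plate, orange frame, dusty grey-brown mesh, 100 long (x) x 12 thick (y) x 70 high (z), about 0.09 kg. Origin: centre of its lower edge. Stands on the drawer floor in one of the two slots (either one), hidden under the flap, its x along the extractor's; top edge 78 above the bench. Grip across the thickness, on the frame's solid top 26 mm.
- clean_filter: The clean filter: same plate with white frame and white mesh, standing in the other slot, 60 mm from the used one between centres. Stays there.
- dust_tray: Fixed shallow black tray, 160 (x) x 140 (y) x 22 high, 4 mm walls. Origin: centre of its underside, on the bench.
- jar: Closed jar with a red lid, 60 diameter, 85 high, loose; origin mid underside. Bystander.
- handpiece: Black grinding handpiece on a wooden rest, loose, about 140 long (x) x 40 wide, 63 high; origin mid underside of the rest. Bystander.
- model: Small white plaster model of a dental arch, loose, 60 x 65 x 28 high; origin mid underside. Bystander.
Not all that is in view belongs to the job. Leave any blue or green look-alike of the dust_tray alone.

How it is judged:
On the way, in this order (a step that is already met when the one before it is completed fails the run):
1. the drawer is pulled all the way out (at least 130 of its 140 mm) (value of joint drawer above 0.13 m and value of joint flap below 0.3 rad), for 0.2 s.
2. the flap is open past upright (value of joint flap above 1.6 rad and value of joint drawer above 0.12 m and z of used_filter in the frame of drawer_floor below 0.03 m), for 0.2 s.
3. the used filter is drawn up clear of the drawer in the gripper (z of used_filter in the frame of drawer_floor above 0.08 m and contact force between used_filter and the fingers above 1 N and value of joint flap above 1.5 rad), for 0.1 s.
At the end, for the whole second after the job is handed in: Used filter held still by the fingers, touching nothing else, upright within 0.25 rad, lower edge 100 to 210 mm above the bench, centre within 50 mm of the dust tray's in plan; drawer at least 120 mm out, flap beyond 1.6 rad, clean filter still standing on the drawer floor (horizontal distance between used_filter and dust_tray below 0.05 m and height (world z) of used_filter between 0.1 and 0.21 m and angle between used_filter's own z axis and vertical below 0.25 rad and linear speed of used_filter below 0.03 m/s and contact force between used_filter and the fingers above 1 N and contact force between used_filter and dust_tray below 0.1 N and contact force between used_filter and extractor below 0.1 N and value of joint drawer above 0.12 m and value of joint flap above 1.6 rad and z of clean_filter in the frame of drawer_floor below 0.006 m and angle between clean_filter's own z axis and vertical below 0.15 rad); the arm keeps its last pose, push and grip.
It fails at once if the clean filter is lifted out of its slot (z of clean_filter in the frame of drawer_floor above 0.02 m).
It fails at once if the jar is moved more than 30 mm (distance of jar from where it was at the start of the episode above 0.03 m).
It fails at once if the handpiece is moved more than 30 mm (distance of handpiece from where it was at the start of the episode above 0.03 m).
It fails at once if the model is moved more than 30 mm (distance of model from where it was at the start of the episode above 0.03 m).
It also fails if it takes over 69 s, if anything falls off the work surface, if the arm or the gripper's body presses on something with over 40 N, if the wrist force passes 120 N, or if a joint passes its speed limit or range.

### The arm

A 6-joint arm with a two-finger parallel gripper is mounted at the origin on the work surface. World frame = base frame: x ahead of the robot, y to its left, z up, the work surface at z = 0. Lengths are in m, angles in rad, forces in N, time in s.
With the tool pointing down it reaches from about 0.375 to 0.9 m from the base axis. Payload 3.1 kg.
Tool frame: the origin (TCP) lies midway between the tips of the shut fingers; the grasp point (between the pads) lies 19 mm behind it; z points along the fingers, x is the direction in which the jaws open and shut, and the axes are right-handed (so a half turn about z gives the same grasp; the last joint's range is limited). The gripper opens to 85 mm and grips with 20 to 120 N. Pads are 22 mm wide; open, the fingers measure 114 mm over their backs; the gripper's body (76 mm by 85 mm) begins 54 mm behind the grasp point. The pads swing forward as they close: fully open they stand 13 mm farther back than shut.
Start: joints at [-1.29, 0.527, 1.433, -0, 1.181, -0.178], TCP at [0.277, -0.56, 0.205] pointing down, gripper open.
Joint ranges: [-3.08, 3.08], [-0.75, 2.2], [0.22, 2.44], [-1.43, 4.57], [0, 2.65], [-2.85, 2.85]. Speed limits (rad/s): [2.79, 2.79, 3.14, 3.14, 3.14, 3.14].

### API

Orientations are given as a unit quaternion [x, y, z, w].
In Python, from station import * gives the robot as it stands.
- The arm moves only by the tool servo_tool, never from a script. Its argument "targets" is a list of rows, each a list of 6 numbers: the shift along the tool's x, y, z in mm, then the turn, a rotation vector about the tool's x, y, z in degrees. A call has 1 to 10 rows; each row is the pose to reach, as a shift and turn from the pose commanded when the call began, along the tool's axes at that moment; what a row does not reach only later rows make up. A row lasts 1/8 s, in which the tool goes at most 62.5 mm and 10.7 degrees, less where a joint would pass 70% of its speed; a pose out of reach is approached as far as the arm can. A call with a gripper value outside its range is refused whole. "gripper" is the finger opening in mm, from 0 to 85.4, set as the call begins (left out, the last holds). The fingers move at their own pace and stop on an object; "newtons" is the grip in N (left out, the last holds). Time passes only in rows, so rows that repeat a pose let the fingers close. It gives the time, the measured TCP pose, the force and the opening at its end, in the units of the state.
- sense(): the state, without advancing time (a new reading comes with each control period).
- snapshot(name): name is "side" or "top"; returns a dict with "color" (420x560x3 uint8, red, green, blue), "vfov" (degrees; the focal length in pixels is half the picture's height over the tangent of half this angle, whatever the lens; pixels are square), "cx", "cy" (the principal point, pixels), "D" ([k1, k2, p1, p2, k3] as OpenCV has them; the pictures are not rectified), "R" (3x3) and "t" (3): a world point X has camera coordinates R X + t. Camera axes: x right, y down, z forward; pixel columns grow to the right and rows downward; lengths in m; the calibration is good to about 2 mm. A picture is of the moment at which its call begins. There is no depth.
- sign_off(): hands the job in, once; it reports no verdict.
The state is a dict: "t": time; "q": joint angles; "qd": joint speeds; "tau": joint torques, N m; "tcp_pos": TCP position; "tool_rot": TCP orientation; "force": force on the tool from outside, world axes, zero at the start; "ft_torque": the same for the moment, N m; "finger_gap": opening from 0.0 (shut) to 1.0 (fully open).
Only numpy, scipy, OpenCV 4.12 (cv2) and the standard library are available. Lean on these libraries where they do the work, as an engineer would, in place of code of your own. Each camera call takes 0.05 s, during which the arm holds its last target. There are 200 camera calls.

## Working session

There is one attempt and no reset: what is moved stays moved. The work goes in short steps, Python scripts to look and compute and a tool call to move; the robot and the scene stay as the last step left them, time stands still between calls to the robot, and variables do not carry over. Pictures are saved under pics/ and viewed, about 8 in all and at most 12, crops included, and the job is handed in when it is done.

Besides the shell and the picture viewer there is one more tool, called as name(argument=value, ...), one argument or row to a line, values as JSON. servo_tool: Moves the arm, as the interface text tells. Its arguments: {"type":"object","properties":{"targets":{"type":"array","items":{"type":"array","items":{"type":"number"}}},"gripper":{"type":"number"},"newtons":{"type":"number"}},"required":["targets"]}

```bash
mkdir -p pics; ls; python3 - <<'E'
from station import *
import cv2,numpy as np,pickle
s=sense();print(s)
for n in("side","top"):
    d=snapshot(n);pickle.dump(d,open(n+".pkl","wb"));cv2.imwrite(f"pics/{n}0.png",d["color"][:,:,::-1])
    print(n,d["vfov"],d["cx"],d["cy"],d["D"],-d["R"].T@d["t"],d["R"].tolist())
E
```

```text
pics
{'t': 0.0, 'q': array([-1.29050475e+00,  5.28484651e-01,  1.43392168e+00, -3.63502920e-05,
        1.18137302e+00, -1.78511133e-01]), 'qd': array([ 0.00095742, -0.00167161,  0.00122143, -0.00040881, -0.00074376,
        0.00014446]), 'tau': array([ 1.90725907e-03, -4.42349982e+01, -1.78024310e+01, -4.31495880e-05,
        8.39278742e-03, -1.84163810e-05]), 'tcp_pos': array([ 0.27658845, -0.5595999 ,  0.20411615]), 'tool_rot': array([ 8.49377899e-01, -5.27784036e-01, -8.22703153e-04, -7.20311733e-04]), 'force': array([-0.14919997,  0.37698183, -0.26629156]), 'ft_torque': array([ 0.01176659,  0.05141534, -0.01825023]), 'finger_gap': 0.9986785805898952}
side 42.70436527070569 290.9784978911423 216.3329838568721 [-0.17017625  0.          0.          0.          0.        ] [0.13690733 0.4351822  1.46909029] [[-0.6019651425078053, -0.7985119765243722, -0.004073150218002368], [-0.7586278163197806, 0.5734753732844701, -0.30920839662292365], [0.24924245928701544, -0.18304267148230263, -0.9509855818597789]]
top 52.63633017855754 282.2152988167232 205.33557062509053 [0.03134056 0.         0.         0.         0.        ] [0.31133171 0.15545274 1.1460455 ] [[-0.022176370732576306, -0.9994126173696948, -0.026127166386482235], [-0.9811589056225166, 0.02677340033025659, -0.19133840950624978], [0.19192553373315618, 0.02139171047418622, -0.9811763267752803]]
```

View pics/top0.png

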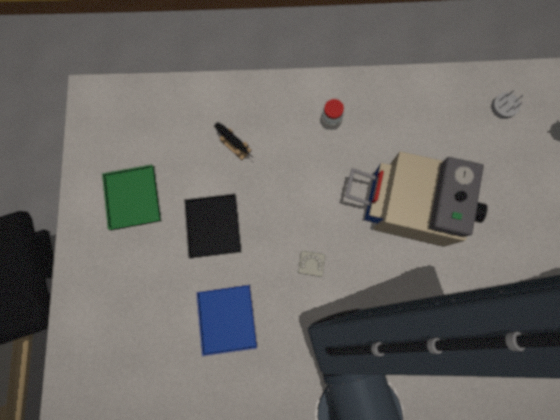

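View pics/side0.png

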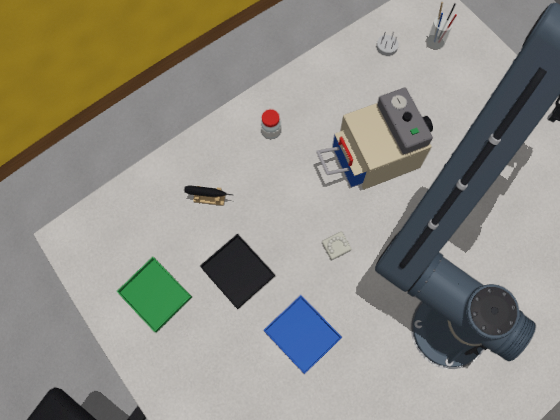

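The black tray is at top (213,225) and side (238,271). The extractor is at top (430,197), with its mouth and drawer facing left (+y). The grey pull bar is at top (348,188) and the red flap bar at top (377,187). The look-alike trays are green at (131,197) and blue at (227,320).

```bash
cat > h.py <<'E'
import cv2,numpy as np,pickle
from scipy.spatial.transform import Rotation as Rn
def K(d):
    f=d["color"].shape[0]/2/np.tan(np.radians(d["vfov"]/2));return np.array([[f,0,d["cx"]],[0,f,d["cy"]],[0,0,1]])
def ray(d,p):
    u=cv2.undistortPoints(np.array(p,float).reshape(-1,1,2),K(d),np.array(d["D"])).reshape(-1,2)
    v=np.c_[u,np.ones(len(u))]@d["R"];return -d["R"].T@d["t"],v
def plane(d,p,z):
    c,v=ray(d,p);return c+v*((z-c[2])/v[:,2])[:,None]
def tri(d1,p1,d2,p2):
    c1,v1=ray(d1,p1);c2,v2=ray(d2,p2);a,b=v1[0],v2[0]
    s=np.linalg.lstsq(np.c_[a,-b],c2-c1,rcond=None)[0];q1=c1+s[0]*a;q2=c2+s[1]*b
    return (q1+q2)/2,np.linalg.norm(q1-q2)
def proj(d,X):
    return cv2.projectPoints(np.array(X,float).reshape(-1,1,3),cv2.Rodrigues(d["R"])[0],d["t"],K(d),np.array(d["D"]))[0].reshape(-1,2)
def biggest(m,box):
    k=np.zeros_like(m);x0,y0,x1,y1=box;k[y0:y1,x0:x1]=m[y0:y1,x0:x1]
    c=max(cv2.findContours(k,cv2.RETR_EXTERNAL,cv2.CHAIN_APPROX_NONE)[0],key=cv2.contourArea);return c
E
python3 - <<'E'
from h import *
T=pickle.load(open("top.pkl","rb"));S=pickle.load(open("side.pkl","rb"))
ctr={}
for n,d,rb,tb,hb in(("top",T,(365,165,390,215),(175,185,250,265),(365,140,490,250)),("side",S,(330,130,362,175),(190,225,285,315),(325,90,440,195))):
    hsv=cv2.cvtColor(d["color"],cv2.COLOR_RGB2HSV)
    red=cv2.inRange(hsv,(0,140,60),(8,255,255))|cv2.inRange(hsv,(172,140,60),(180,255,255))
    c=biggest(red,rb);r=cv2.minAreaRect(c);ctr[n]=r[0];b=cv2.boxPoints(r)
    print(n,"red",r,plane(d,[r[0]],.126).round(4))
    e=sorted([(np.linalg.norm(b[i]-b[i-1]),i) for i in range(4)])[:2]
    m=[(b[i]+b[i-1])/2 for _,i in e];q=plane(d,m,.126);print(" ends",q.round(4).tolist())
    blk=cv2.inRange(hsv,(0,0,0),(180,255,50));c=biggest(blk,tb);r=cv2.minAreaRect(c);b=cv2.boxPoints(r)
    print(" tray",r,plane(d,b,.022).mean(0).round(4))
    bg=cv2.inRange(hsv,(12,50,120),(30,160,255));c=biggest(bg,hb);ap=cv2.approxPolyDP(c,4,True).reshape(-1,2)
    print(" beige",[(p.tolist(),w.round(4).tolist()) for p,w in zip(ap,plane(d,ap,.15))])
print(tri(T,[ctr["top"]],S,[ctr["side"]]))
a=cv2.resize(T["color"][140:250,335:495],None,fx=4,fy=4,interpolation=2)
b=cv2.resize(S["color"][85:195,305:445],None,fx=4,fy=4,interpolation=2)
cv2.imwrite("pics/crop.png",cv2.resize(np.hstack([a,b]),None,fx=.66,fy=.66)[:,:,::-1])
E
```

```text
top red ((377.7884216308594, 186.0576934814453), (3.9223227500915527, 31.18246841430664), 11.309932708740234) [[ 0.5526 -0.0577  0.126 ]]
 ends [[0.5146, -0.0478, 0.126], [0.5911, -0.0676, 0.126]]
 tray ((211.8067626953125, 225.47080993652344), (57.7861442565918, 50.81767654418945), 84.5596694946289) [0.4824 0.3701 0.022 ]
 beige [([400, 152], [0.6301, -0.1114, 0.15]), ([386, 221], [0.4619, -0.0663, 0.15]), ([464, 239], [0.4153, -0.2419, 0.15]), ([426, 227], [0.4454, -0.1579, 0.15]), ([441, 161], [0.6043, -0.2071, 0.15])]
side red ((345.38818359375, 150.81517028808594), (29.579429626464844, 5.675122261047363), 64.53665161132812) [[ 0.5499 -0.0566  0.126 ]]
 ends [[0.5923, -0.0682, 0.126], [0.5084, -0.0453, 0.126]]
 tray ((237.0003662109375, 270.660400390625), (56.877750396728516, 50.11103057861328), 48.23970413208008) [0.4812 0.3696 0.022 ]
 beige [([430, 147], [0.4126, -0.2419, 0.15]), ([372, 169], [0.4583, -0.0714, 0.15]), ([366, 163], [0.4814, -0.0696, 0.15]), ([375, 169], [0.4534, -0.0778, 0.15])]
(array([ 0.55435485, -0.06042118,  0.11470213]), np.float64(0.0019802396021362904))
```

View pics/crop.png

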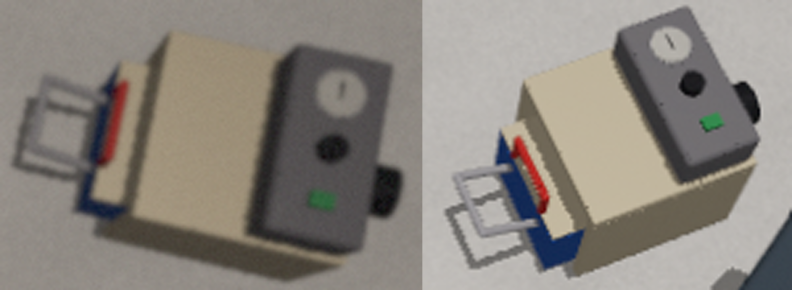

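The crop shows the housing, drawer and flap shut, the red flap bar (top 377,186), and the grey U-shaped pull bar to its left (top about 348,184).

```bash
cat >> h.py <<'E'
ex=np.array([-.259,-.9658,0]);ey=np.array([.9658,-.259,0]);O=np.array([.5455,-.087,0])
def E(x,y,z): return O+x*ex+y*ey+np.array([0,0,z])
def shift(s,pos,xdir=None):
    R0=Rn.from_quat(s["tool_rot"]);sh=R0.inv().apply(pos-s["tcp_pos"])*1000
    rv=np.zeros(3)
    if xdir is not None:
        z=np.array([0,0,-1.]);M=Rn.from_matrix(np.c_[xdir,np.cross(z,xdir),z]);rv=np.degrees((R0.inv()*M).as_rotvec())
    return np.r_[sh,rv].round(1).tolist()
E
python3 - <<'E'
from h import *
from station import *
T=pickle.load(open("top.pkl","rb"));S=pickle.load(open("side.pkl","rb"))
print(proj(T,[E(-.095,y,.09) for y in(-.035,.035)]),proj(S,[E(-.095,y,.09) for y in(-.035,.035)]))
s=sense()
for z in(.35,.071):
  for sg in(1,-1):print(z,shift(s,E(-.095,0,z),sg*ex))
E
```

```text
[[347.01647763 196.46875764]
 [352.77577767 170.48810913]] [[327.60614514 173.74353614]
 [317.7697981  152.44842671]]
0.35 [-376.3, -513.2, -144.9, 0.0, 0.1, 41.3]
0.35 [-376.3, -513.2, -144.9, -0.1, 0.0, -138.7]
0.071 [-375.8, -513.1, 134.1, 0.0, 0.1, 41.3]
0.071 [-375.8, -513.1, 134.1, -0.1, 0.0, -138.7]
```

servo_tool(
  targets=[
    [0,0,-60,0,0,0],
    [0,0,-120,0,0,0],
    [-376,-513,-145,0,0,41.3],
    [-376,-513,-145,0,0,41.3],
    [-376,-513,-145,0,0,41.3],
    [-376,-513,-145,0,0,41.3],
    [-376,-513,-145,0,0,41.3],
    [-376,-513,-145,0,0,41.3],
    [-376,-513,-145,0,0,41.3],
    [-376,-513,-145,0,0,41.3],
  ],
  gripper=60,
)

```text
t: 1.35
tcp_pos: [0.5069, -0.1167, 0.3445]
tool_rot: [-0.609, 0.793, 0.0, -0.0]
force: [0.0, -1.1, 0.4]
finger_gap: 0.704
```

```bash
python3 - <<'E'
from h import *
from station import *
s=sense();print(s["t"],s["tcp_pos"],s["q"].round(2),s["finger_gap"])
for z in(.17,.071):print(z,shift(s,E(-.095,0,z),ex))
E
```

```text
1.35 [ 0.50690934 -0.11673158  0.34451369] [-0.44  0.24  1.5  -0.    1.4   1.39] 0.7039671780534043
0.17 [-133.7, -29.6, 174.5, 0.0, -0.0, -0.0]
0.071 [-133.7, -29.7, 273.5, 0.0, -0.0, -0.0]
```

servo_tool(
  targets=[
    [-62,-14,0,0,0,0],
    [-120,-27,0,0,0,0],
    [-133,-29,40,0,0,0],
    [-133,-29,90,0,0,0],
    [-133,-29,140,0,0,0],
    [-133,-29,175,0,0,0],
    [-133,-29,175,0,0,0],
    [-133,-29,175,0,0,0],
  ],
)

```text
t: 2.35
tcp_pos: [0.57, 0.002, 0.1708]
tool_rot: [-0.609, 0.793, -0.001, 0.001]
force: [-0.5, -0.9, 0.3]
finger_gap: 0.703
```

```bash
python3 - <<'E'
from h import *
from station import *
s=sense();print(s["t"],s["tcp_pos"],s["q"].round(2),s["finger_gap"])
for z in(.17,.071):print(z,shift(s,E(-.095,0,z),ex))
d=snapshot("side");c=d["color"][85:225,265:445]
cv2.imwrite("pics/a.png",cv2.resize(c,None,fx=4,fy=4)[:,:,::-1])
E
```

```text
2.35 [0.5699685  0.00202096 0.17079944] [-0.19  0.5   1.61  0.    1.03  1.64] 0.7031988970962089
0.17 [-2.7, 0.6, 0.8, -0.1, 0.0, -0.0]
0.071 [-2.7, 0.8, 99.8, -0.1, 0.0, -0.0]
```

View pics/a.png

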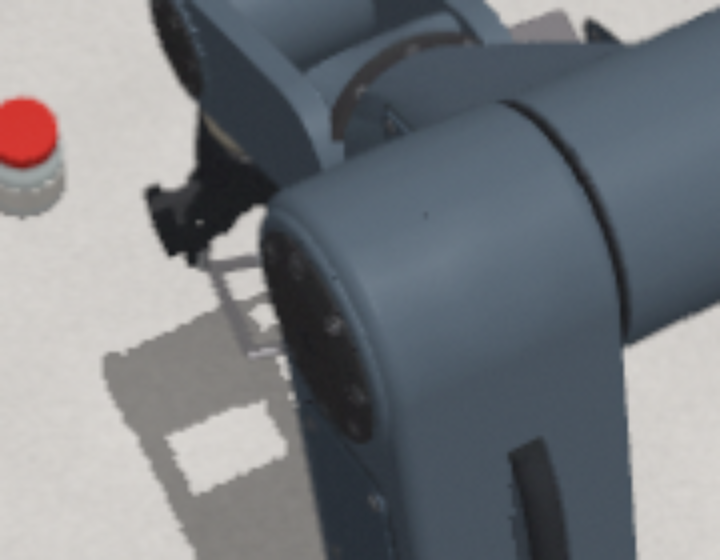

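The view is mostly hidden by the arm. The pull bar, at crop (235,300), lies under the gripper as the numbers predict. Descending.

servo_tool(
  targets=[
    [-3,1,40,0,0,0],
    [-3,1,80,0,0,0],
    [-3,1,100,0,0,0],
    [-3,1,100,0,0,0],
  ],
)

```text
t: 2.9
tcp_pos: [0.5691, 0.0053, 0.07]
tool_rot: [-0.609, 0.793, 0.0, -0.0]
force: [0.7, -1.1, 0.4]
finger_gap: 0.705
```

servo_tool(
  targets=[
    [0,0,0,0,0,0],
    [0,0,0,0,0,0],
    [0,0,0,0,0,0],
    [0,0,0,0,0,0],
    [0,0,0,0,0,0],
    [0,0,0,0,0,0],
  ],
  gripper=0,
  newtons=40,
)

```text
t: 3.65
tcp_pos: [0.5687, 0.0054, 0.0696]
tool_rot: [-0.609, 0.793, 0.0, -0.0]
force: [0.4, -0.2, -0.3]
finger_gap: -0.002
```

```bash
python3 - <<'E'
from h import *
from station import *
s=sense();t=s["tcp_pos"]
im=[]
for n in("side","top"):
    d=snapshot(n);print(proj(d,[t,t+[0,0,.019],E(-.095,-.035,.09),E(-.095,.035,.09)]).round(0).tolist());p=proj(d,[t])[0].astype(int)
    im.append(cv2.resize(d["color"][p[1]-50:p[1]+50,p[0]-50:p[0]+50],(400,400)))
    print(p)
cv2.imwrite("pics/b.png",np.hstack(im)[:,:,::-1])
E
```

```text
[[322.0, 166.0], [323.0, 164.0], [328.0, 174.0], [318.0, 152.0]]
[322 166]
[[349.0, 186.0], [350.0, 184.0], [347.0, 196.0], [353.0, 170.0]]
[348 185]
```

View pics/b.png

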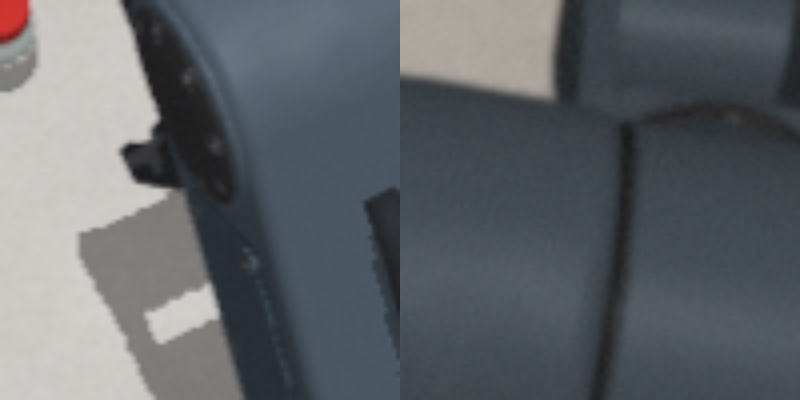

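The arm hides everything. The fingers closed fully, so they missed the bar. I'll check the bar against the stored first pictures.

```bash
python3 - <<'E'
from h import *
im=[]
for n,(x,y) in(("side",(328,165)),("top",(358,188))):
    d=pickle.load(open(n+".pkl","rb"));c=cv2.resize(d["color"][y-25:y+25,x-25:x+25],(400,400),interpolation=cv2.INTER_CUBIC)
    for p in proj(d,[E(-.095,-.035,.09),E(-.095,.035,.09),E(-.03,-.035,.09),E(-.03,.035,.09)]):
        q=((p-[x-25,y-25]+.5)*8).astype(int);cv2.circle(c,(int(q[0]),int(q[1])),4,(0,255,0),1)
    im.append(c)
cv2.imwrite("pics/c.png",np.hstack(im)[:,:,::-1])
E
```

```text
(no output)
```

View pics/c.png

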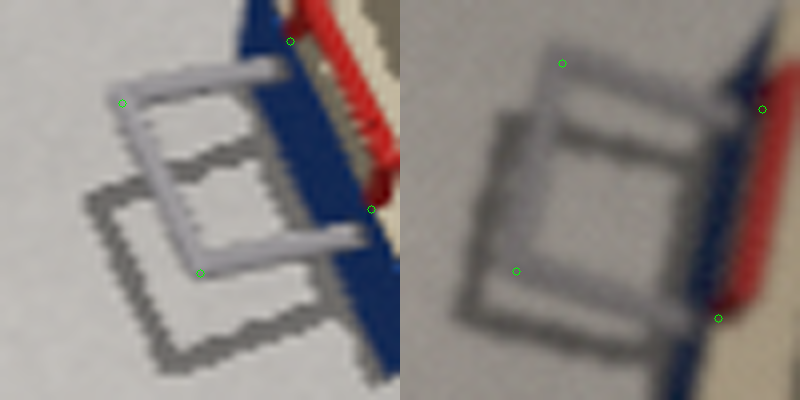

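The prediction matches the bar's outer corners to about 3 mm. I'll pull gently with the shut fingers to see whether they are hooked inside the loop.

servo_tool(
  targets=[
    [-8,0,0,0,0,0],
    [-16,0,0,0,0,0],
    [-24,0,0,0,0,0],
    [-30,0,0,0,0,0],
    [-30,0,0,0,0,0],
  ],
)

```text
t: 4.38
tcp_pos: [0.5766, 0.035, 0.0696]
tool_rot: [-0.609, 0.793, -0.0, 0.0]
force: [-0.0, -0.1, 0.0]
finger_gap: 0.001
```

```bash
python3 - <<'E'
from h import *
from station import *
T=pickle.load(open("top.pkl","rb"));S=pickle.load(open("side.pkl","rb"))
print(tri(T,[(348.8,182.2)],S,[(322.2,162.4)]),E(-.095,0,.09),plane(T,[(348.8,182.2)],.09),plane(S,[(322.2,162.4)],.09))
s=sense();print(s["force"],s["tcp_pos"],s["finger_gap"])
d=snapshot("side");c=d["color"][115:215,265:365];t=s["tcp_pos"]
print(proj(d,[t])-[265,115])
cv2.imwrite("pics/d.png",cv2.resize(c,None,fx=5,fy=5)[:,:,::-1])
E
```

```text
(array([0.56928744, 0.00885049, 0.10264325]), np.float64(0.0019220384149257774)) [0.570105 0.004751 0.09    ] [[0.57334679 0.00740025 0.09      ]] [[0.57234553 0.00461002 0.09      ]]
[-0.04993807 -0.05857825  0.01890783] [0.57661847 0.03499628 0.06964739] 0.0012257098442469683
[[47.43780487 55.14417641]]
```

View pics/d.png

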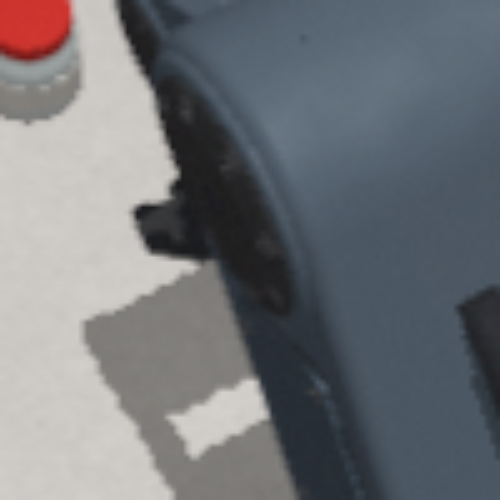

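No force and no bar in the fingers. I'll rise and swing clear to look at the bar itself.

servo_tool(
  targets=[
    [0,0,-15,0,0,0],
    [0,0,-30,0,0,0],
    [0,0,-90,0,0,0],
    [-60,0,-150,0,0,0],
    [-120,0,-150,0,0,0],
    [-180,0,-150,0,0,0],
    [-240,0,-150,0,0,0],
    [-280,0,-150,0,0,0],
    [-280,0,-150,0,0,0],
  ],
)

```text
t: 5.55
tcp_pos: [0.6492, 0.3086, 0.2208]
tool_rot: [-0.61, 0.792, -0.0, 0.001]
force: [-0.8, -0.8, 0.0]
finger_gap: 0.0
```

```bash
python3 - <<'E'
from h import *
from station import *
s=sense();print(s["t"],s["tcp_pos"],s["force"])
im=[]
for n,(x,y) in(("side",(325,160)),("top",(350,185))):
    d=snapshot(n);pickle.dump(d,open(n+"1.pkl","wb"));c=cv2.resize(d["color"][y-40:y+40,x-40:x+40],(400,400),interpolation=cv2.INTER_CUBIC)
    im.append(c)
cv2.imwrite("pics/e.png",np.hstack(im)[:,:,::-1])
E
```

```text
5.55 [0.64921344 0.30864678 0.22076511] [-0.776858   -0.77184715  0.03023111]
```

View pics/e.png

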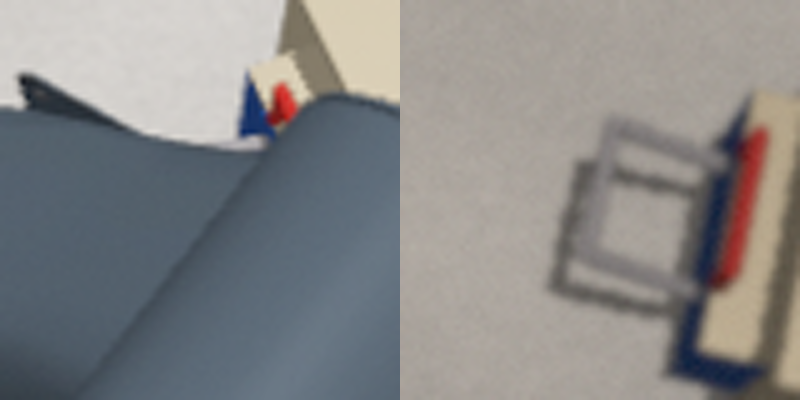

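The top view shows the pull bar unmoved at (353,170)–(348,196), so the drawer is still shut. The tool may not be where the camera model says, so I'll compare the TCP projection with the visible gripper.

```bash
python3 - <<'E'
from h import *
from station import *
s=sense();t=s["tcp_pos"];R=Rn.from_quat(s["tool_rot"]).as_matrix()
im=[]
for n in("side","top"):
    d=pickle.load(open(n+"1.pkl","rb"));c=d["color"].copy()
    P=proj(d,[t,t-.019*R[:,2],t-.073*R[:,2],t-.073*R[:,2]+.04*R[:,1],t-.073*R[:,2]-.04*R[:,1],[0,0,0]]);print(n,P.round().tolist())
    for p in P: cv2.circle(c,(int(p[0]),int(p[1])),3,(255,0,255),1)
    x,y=[int(v) for v in P[0]];x=min(max(x,100),460);y=min(max(y,100),320)
    im.append(cv2.resize(c[y-100:y+100,x-100:x+100],(400,400)))
cv2.imwrite("pics/f.png",np.hstack(im)[:,:,::-1])
E
```

```text
side [[212.0, 186.0], [210.0, 183.0], [207.0, 174.0], [213.0, 189.0], [202.0, 160.0], [450.0, 329.0]]
top [[224.0, 140.0], [223.0, 137.0], [219.0, 128.0], [214.0, 146.0], [224.0, 111.0], [360.0, 415.0]]
```

View pics/f.png

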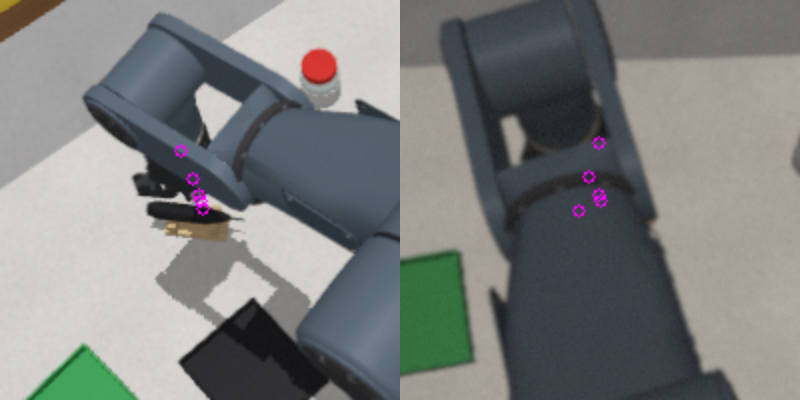

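The TCP markers fit the gripper, so the calibration is sound. I'll hook the bar instead: shut fingers go down inside the loop, between the bar and the drawer face, then pull.

```bash
python3 - <<'E'
from h import *
from station import *
s=sense();print(s["q"].round(2))
for z in(.22,.075):print(z,shift(s,E(-.06,0,z),ex))
E
```

```text
[ 0.28  0.64  1.16 -0.    1.34  2.12]
0.22 [345.2, -1.4, 0.6, -0.0, -0.0, 0.1]
0.075 [345.1, -1.4, 145.6, -0.0, -0.0, 0.1]
```

servo_tool(
  targets=[
    [60,0,0,0,0,0],
    [120,0,0,0,0,0],
    [180,0,0,0,0,0],
    [240,-1,0,0,0,0],
    [300,-1,0,0,0,0],
    [345,-1,0,0,0,0],
    [345,-1,30,0,0,0],
    [345,-1,70,0,0,0],
    [345,-1,95,0,0,0],
    [345,-1,95,0,0,0],
  ],
)

```text
t: 6.9
tcp_pos: [0.5582, -0.0297, 0.1237]
tool_rot: [-0.608, 0.794, 0.002, -0.002]
force: [-0.4, -0.0, 0.0]
finger_gap: -0.003
```

servo_tool(
  targets=[
    [0,0,10,0,0,0],
    [0,0,20,0,0,0],
    [0,0,30,0,0,0],
    [0,0,40,0,0,0],
    [0,0,50,0,0,0],
    [0,0,50,0,0,0],
  ],
)

```text
t: 7.65
tcp_pos: [0.5599, -0.0284, 0.0736]
tool_rot: [-0.609, 0.793, 0.001, -0.001]
force: [-0.1, -0.6, -0.5]
finger_gap: 0.002
```

servo_tool(
  targets=[
    [-7,0,0,0,0,0],
    [-14,0,0,0,0,0],
    [-21,0,0,0,0,0],
    [-28,0,0,0,0,0],
    [-35,0,0,0,0,0],
    [-42,0,0,0,0,0],
    [-50,0,0,0,0,0],
  ],
)

```text
t: 8.52
tcp_pos: [0.5737, 0.0201, 0.0747]
tool_rot: [-0.609, 0.793, -0.0, -0.0]
force: [-0.8, -0.2, -0.3]
finger_gap: 0.0
```

```bash
python3 - <<'E'
from h import *
from station import *
s=sense();print(s["force"],s["tcp_pos"])
for n in("side","top"):
    d=snapshot(n);pickle.dump(d,open(n+"2.pkl","wb"))
    hsv=cv2.cvtColor(d["color"],cv2.COLOR_RGB2HSV)
    for nm,m in(("red",cv2.inRange(hsv,(0,140,60),(8,255,255))|cv2.inRange(hsv,(172,140,60),(180,255,255))),("blue",cv2.inRange(hsv,(100,120,30),(130,255,255))),("beige",cv2.inRange(hsv,(12,50,120),(30,160,255)))):
        cs=[c for c in cv2.findContours(m,cv2.RETR_EXTERNAL,cv2.CHAIN_APPROX_NONE)[0] if cv2.contourArea(c)>15]
        print(n,nm,[(cv2.boundingRect(c),cv2.contourArea(c)) for c in cs][:6])
E
```

```text
[-0.78970203 -0.17954658 -0.31251243] [0.57373952 0.0200725  0.07468377]
side red [((262, 110, 17, 17), 209.5)]
side blue [((264, 296, 78, 78), 3001.5)]
side beige [((200, 197, 24, 8), 81.0), ((390, 147, 41, 17), 45.0)]
top red [((325, 100, 18, 18), 233.5)]
top blue [((198, 288, 36, 67), 1972.5)]
top beige [((16, 341, 12, 79), 263.0), ((404, 153, 38, 28), 657.5), ((223, 143, 17, 11), 45.5)]
```

servo_tool(
  targets=[
    [-10,0,0,0,0,0],
    [-20,0,0,0,0,0],
    [-30,0,0,0,0,0],
    [-40,0,0,0,0,0],
    [-50,0,0,0,0,0],
  ],
)

```text
t: 9.25
tcp_pos: [0.5867, 0.0687, 0.0747]
tool_rot: [-0.609, 0.793, 0.0, -0.0]
force: [0.1, -0.5, 0.3]
finger_gap: 0.003
```

servo_tool(
  targets=[
    [-10,0,0,0,0,0],
    [-20,0,0,0,0,0],
    [-30,0,0,0,0,0],
    [-40,0,0,0,0,0],
  ],
)

```text
t: 9.75
tcp_pos: [0.5971, 0.1072, 0.0747]
tool_rot: [-0.609, 0.793, -0.0, 0.0]
force: [-0.7, 0.1, 0.4]
finger_gap: 0.001
```

```bash
python3 - <<'E'
from h import *
from station import *
s=sense();print(s["force"],s["tcp_pos"],(s["tcp_pos"]-O)@ex,(s["tcp_pos"]-O)@ey)
for n in("side","top"):
    d=snapshot(n);pickle.dump(d,open(n+"2.pkl","wb"))
    hsv=cv2.cvtColor(d["color"],cv2.COLOR_RGB2HSV)
    for nm,m in(("red",cv2.inRange(hsv,(0,140,60),(8,255,255))|cv2.inRange(hsv,(172,140,60),(180,255,255))),("blue",cv2.inRange(hsv,(100,120,30),(130,255,255)))):
        cs=[c for c in cv2.findContours(m,cv2.RETR_EXTERNAL,cv2.CHAIN_APPROX_NONE)[0] if cv2.contourArea(c)>8]
        print(n,nm,[(cv2.boundingRect(c),cv2.contourArea(c)) for c in cs][:6])
E
```

```text
[-0.69350028  0.13256017  0.36570081] [0.59710866 0.10719022 0.07467829] -0.20091555564444236 -0.0004516259145613405
side red [((262, 110, 13, 9), 48.0)]
side blue [((264, 296, 78, 78), 3003.0)]
top red [((378, 171, 5, 7), 17.5), ((325, 100, 18, 10), 102.0)]
top blue []
```

```bash
python3 - <<'E'
from h import *
for n,tb in(("top",(175,185,250,265)),("side",(190,225,285,315))):
    d=pickle.load(open(n+".pkl","rb"));hsv=cv2.cvtColor(d["color"],cv2.COLOR_RGB2HSV)
    c=biggest(cv2.inRange(hsv,(0,0,0),(180,255,50)),tb);b=cv2.boxPoints(cv2.minAreaRect(c))
    w=plane(d,b,.022);print(n,[np.linalg.norm(w[i]-w[i-1]).round(4) for i in range(4)],w.round(3).tolist())
    # green/blue trays, jar lid, housing base
    g=biggest(cv2.inRange(hsv,(45,100,30),(80,255,255)),(90,150,200,340));w=plane(d,cv2.boxPoints(cv2.minAreaRect(g)),.022);print(" green",[np.linalg.norm(w[i]-w[i-1]).round(4) for i in range(4)],w.mean(0).round(4))
    r=biggest(cv2.inRange(hsv,(0,140,60),(8,255,255))|cv2.inRange(hsv,(172,140,60),(180,255,255)),(250,90,350,130));print(" lid",cv2.minAreaRect(r),plane(d,[cv2.minAreaRect(r)[0]],.085))
E
```

```text
top [np.float64(0.1572), np.float64(0.1381), np.float64(0.1571), np.float64(0.1344)] [[0.556, 0.447, 0.022], [0.565, 0.309, 0.022], [0.409, 0.295, 0.022], [0.4, 0.429, 0.022]]
 green [np.float64(0.1563), np.float64(0.1441), np.float64(0.1566), np.float64(0.1406)] [0.5662 0.5923 0.022 ]
 lid ((333.5, 108.5), (17.0, 17.0), 90.0) [[0.77664889 0.03683245 0.085     ]]
side [np.float64(0.1597), np.float64(0.1397), np.float64(0.1621), np.float64(0.1363)] [[0.553, 0.446, 0.022], [0.569, 0.308, 0.022], [0.408, 0.295, 0.022], [0.394, 0.43, 0.022]]
 green [np.float64(0.163), np.float64(0.1409), np.float64(0.1647), np.float64(0.1371)] [0.5649 0.5929 0.022 ]
 lid ((270.0, 118.0), (16.0, 16.0), 90.0) [[0.77579277 0.03680172 0.085     ]]
```

```bash
python3 - <<'E'
from h import *
from station import *
s=sense();t=s["tcp_pos"];print(s["q"].round(3).tolist(),t)
im=[]
for n in("side","top"):
    d=pickle.load(open(n+"2.pkl","rb"));c=d["color"].copy()
    P=proj(d,[t,t+[0,0,.1],t+[0,0,.2]]);print(P.round())
    x,y=[int(v) for v in P[0]]
    c=cv2.convertScaleAbs(cv2.resize(c[y-75:y+75,x-65:x+65],(520,600),interpolation=cv2.INTER_CUBIC),alpha=1.5)
    for p in P: q=((p-[x-65,y-75]+.5)*4).astype(int);cv2.circle(c,(int(q[0]),int(q[1])),4,(255,0,255),1)
    im.append(cv2.resize(c,(400,462)))
cv2.imwrite("pics/g.png",np.hstack(im)[:,:,::-1])
E
```

```text
[-0.006, 0.672, 1.586, 0.0, 0.883, 1.826] [0.59723469 0.10762676 0.0747127 ]
[[287. 178.]
 [287. 164.]
 [287. 148.]]
[[309. 176.]
 [310. 165.]
 [312. 152.]]
```

View pics/g.png

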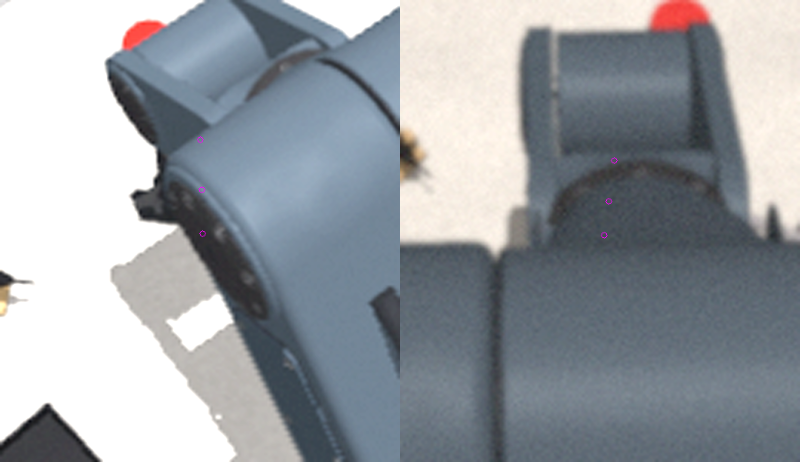

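Tool and camera agree to about 1 cm in plan. I'll check height by touching the bare bench here with the shut fingertips.

servo_tool(
  targets=[
    [0,0,15,0,0,0],
    [0,0,30,0,0,0],
    [0,0,45,0,0,0],
    [0,0,60,0,0,0],
    [0,0,65,0,0,0],
    [0,0,70,0,0,0],
    [0,0,70,0,0,0],
  ],
)

```text
t: 10.72
tcp_pos: [0.5969, 0.1066, 0.0046]
tool_rot: [-0.609, 0.793, 0.0, -0.0]
force: [0.1, 0.3, 0.2]
finger_gap: -0.002
```

servo_tool(
  targets=[
    [0,0,2,0,0,0],
    [0,0,4,0,0,0],
    [0,0,6,0,0,0],
    [0,0,6,0,0,0],
  ],
)

```text
t: 11.22
tcp_pos: [0.5968, 0.1066, -0.0014]
tool_rot: [-0.609, 0.793, 0.0, -0.0]
force: [-0.1, 0.2, -0.2]
finger_gap: 0.002
```

servo_tool(
  targets=[
    [0,0,2,0,0,0],
    [0,0,4,0,0,0],
    [0,0,4,0,0,0],
  ],
)

```text
t: 11.6
tcp_pos: [0.5967, 0.1066, -0.0055]
tool_rot: [-0.609, 0.793, 0.0, -0.0]
force: [-0.2, -0.3, -0.0]
finger_gap: -0.004
```

servo_tool(
  targets=[
    [0,0,2,0,0,0],
    [0,0,4,0,0,0],
    [0,0,4,0,0,0],
  ],
)

```text
t: 11.98
tcp_pos: [0.5967, 0.1066, -0.0096]
tool_rot: [-0.609, 0.793, 0.0, -0.0]
force: [-0.6, -0.5, 0.5]
finger_gap: 0.003
```

servo_tool(
  targets=[
    [0,0,2,0,0,0],
    [0,0,4,0,0,0],
    [0,0,4,0,0,0],
  ],
)

```text
t: 12.35
tcp_pos: [0.5967, 0.1066, -0.0135]
tool_rot: [-0.609, 0.793, 0.0, -0.0]
force: [0.1, -0.6, -0.0]
finger_gap: -0.002
```

No contact even at a reported z of −13 mm. The fingertips are really higher than the TCP reading, and I'll keep going to find the offset.

servo_tool(
  targets=[
    [0,0,3,0,0,0],
    [0,0,6,0,0,0],
    [0,0,6,0,0,0],
  ],
)

```text
t: 12.72
tcp_pos: [0.5966, 0.1065, -0.0197]
tool_rot: [-0.609, 0.793, 0.0, -0.0]
force: [-0.3, 0.4, 0.1]
finger_gap: -0.001
```

servo_tool(
  targets=[
    [0,0,3,0,0,0],
    [0,0,6,0,0,0],
    [0,0,6,0,0,0],
  ],
)

```text
t: 13.1
tcp_pos: [0.5967, 0.1065, -0.0256]
tool_rot: [-0.609, 0.793, 0.0, -0.0]
force: [0.0, 0.1, 0.3]
finger_gap: -0.002
```

servo_tool(
  targets=[
    [0,0,3,0,0,0],
    [0,0,6,0,0,0],
    [0,0,6,0,0,0],
  ],
)

```text
t: 13.48
tcp_pos: [0.597, 0.1066, -0.0263]
tool_rot: [-0.609, 0.793, -0.0, 0.0]
force: [-7.4, -0.7, 31.3]
finger_gap: -0.0
```

Contact at a reported z of −0.026, so the true tip is 26 mm above the reading. That explains passing just over the bar. From here commanded z = true z − 0.026.

servo_tool(
  targets=[
    [0,0,-20,0,0,0],
    [0,0,-60,0,0,0],
    [0,0,-120,0,0,0],
    [0,0,-160,0,0,0],
    [50,0,-160,0,0,0],
    [105,0,-160,0,0,0],
    [105,0,-160,0,0,0],
    [105,0,-160,0,0,0],
  ],
  gripper=60,
)

```text
t: 14.48
tcp_pos: [0.5699, 0.0051, 0.1288]
tool_rot: [-0.608, 0.794, 0.0, 0.0]
force: [0.4, -0.1, 0.4]
finger_gap: 0.702
```

```bash
python3 - <<'E'
from h import *
from station import *
s=sense();print(s["t"],s["tcp_pos"],s["force"],s["finger_gap"])
for z in(.15,.045):print(z,shift(s,E(-.096,0,z)+[.001,.001,0],ex))
E
```

```text
14.475 [0.56990247 0.00514442 0.12879618] [ 0.40459967 -0.05462009  0.4211666 ] 0.7021362451621427
0.15 [-1.9, -1.0, -21.2, -0.0, 0.0, -0.1]
0.045 [-1.9, -1.0, 83.8, -0.0, 0.0, -0.1]
```

servo_tool(
  targets=[
    [-2,-1,30,0,0,0],
    [-2,-1,55,0,0,0],
    [-2,-1,70,0,0,0],
    [-2,-1,84,0,0,0],
    [-2,-1,84,0,0,0],
  ],
)

```text
t: 15.1
tcp_pos: [0.5707, 0.0073, 0.0438]
tool_rot: [-0.609, 0.793, 0.001, -0.001]
force: [0.1, 0.2, 0.3]
finger_gap: 0.698
```

servo_tool(
  targets=[
    [0,0,0,0,0,0],
    [0,0,0,0,0,0],
    [0,0,0,0,0,0],
    [0,0,0,0,0,0],
    [0,0,0,0,0,0],
    [0,0,0,0,0,0],
  ],
  gripper=0,
  newtons=60,
)

```text
t: 15.85
tcp_pos: [0.5716, 0.0061, 0.0455]
tool_rot: [-0.609, 0.793, -0.001, 0.0]
force: [-1.9, -3.6, 5.1]
finger_gap: 0.094
```

Gripped: the gap is 0.094, about 8–10 mm. Pulling 142 mm along −x of the tool.

servo_tool(
  targets=[
    [-15,0,0,0,0,0],
    [-30,0,0,0,0,0],
    [-45,0,0,0,0,0],
    [-60,0,0,0,0,0],
    [-75,0,0,0,0,0],
    [-90,0,0,0,0,0],
    [-105,0,0,0,0,0],
    [-120,0,0,0,0,0],
  ],
)

```text
t: 16.85
tcp_pos: [0.6028, 0.1214, 0.0455]
tool_rot: [-0.609, 0.793, -0.001, -0.0]
force: [-0.7, -6.7, 5.6]
finger_gap: 0.092
```

servo_tool(
  targets=[
    [-8,0,0,0,0,0],
    [-15,0,0,0,0,0],
    [-20,0,0,0,0,0],
    [-21,0,0,0,0,0],
    [-21,0,0,0,0,0],
  ],
)

```text
t: 17.48
tcp_pos: [0.6076, 0.1394, 0.0455]
tool_rot: [-0.609, 0.793, -0.002, -0.002]
force: [-1.9, -12.5, 7.3]
finger_gap: 0.091
```

```bash
python3 - <<'E'
from h import *
from station import *
s=sense();print(s["t"],s["tcp_pos"],s["force"],s["finger_gap"],(s["tcp_pos"]-O)@ex,(s["tcp_pos"]-O)@ey)
E
```

```text
17.475 [0.60763864 0.13941801 0.04551432] [ -1.94828232 -12.54426986   7.30077833] 0.09111013198589916 -0.23476841885768956 0.0013712334878818039
```

The drawer is at its stop: 138 mm travel with the force rising to 12.5 N. Releasing and moving over to the flap bar.

servo_tool(
  targets=[
    [1,0,0,0,0,0],
    [1,0,0,0,0,0],
    [1,0,0,0,0,0],
    [1,0,-40,0,0,0],
    [1,0,-90,0,0,0],
    [20,0,-115,0,0,0],
    [68,1,-115,0,0,0],
    [68,1,-115,0,0,0],
    [68,1,-90,0,0,0],
    [68,1,-90,0,0,0],
  ],
  gripper=50,
  newtons=20,
)

```text
t: 18.73
tcp_pos: [0.5875, 0.0785, 0.1328]
tool_rot: [-0.609, 0.793, 0.002, -0.002]
force: [-0.4, 0.3, -0.7]
finger_gap: 0.589
```

```bash
python3 - <<'E'
from h import *
from station import *
s=sense();print(s["t"],s["tcp_pos"],s["force"],s["finger_gap"],(s["tcp_pos"]-O)@ex,(s["tcp_pos"]-O)@ey)
print(shift(s,E(-.167,.001,.081),ex))
d=snapshot("top");cv2.imwrite("pics/h.png",cv2.resize(d["color"][100:260,240:480],None,fx=3,fy=3)[:,:,::-1])
for n in("side","top"):
    d=snapshot(n);hsv=cv2.cvtColor(d["color"],cv2.COLOR_RGB2HSV);m=cv2.inRange(hsv,(0,140,60),(8,255,255))|cv2.inRange(hsv,(172,140,60),(180,255,255))
    print(n,[(cv2.boundingRect(c),cv2.contourArea(c)) for c in cv2.findContours(m,cv2.RETR_EXTERNAL,cv2.CHAIN_APPROX_NONE)[0] if cv2.contourArea(c)>5],proj(d,[E(-.167,-.035,.126),E(-.167,.035,.126)]).round())
E
```

```text
18.725 [0.58745863 0.078519   0.13278099] [-0.43214006  0.33601828 -0.71467652] 0.5889479773873251 -0.17072553544453314 -0.002345774412908175
[3.7, -3.6, 51.8, 0.3, -0.0, 0.0]
side [((293, 157, 8, 15), 20.5), ((262, 110, 14, 17), 120.5)] [[304. 178.]
 [294. 156.]]
top [] [[320. 187.]
 [326. 160.]]
```

The side mask sees red at (297,164), which matches the predicted flap bar. Descending and gripping.

servo_tool(
  targets=[
    [3,-2,15,0,0,0],
    [3,-2,30,0,0,0],
    [3,-2,45,0,0,0],
    [3,-2,52,0,0,0],
    [3,-2,52,0,0,0],
  ],
)

```text
t: 19.5
tcp_pos: [0.5897, 0.0742, 0.0817]
tool_rot: [-0.609, 0.793, 0.001, -0.001]
force: [0.4, -0.2, 0.2]
finger_gap: 0.582
```

servo_tool(
  targets=[
    [0,0,0,0,0,0],
    [0,0,0,0,0,0],
    [0,0,0,0,0,0],
    [0,0,0,0,0,0],
    [0,0,0,0,0,0],
  ],
  gripper=0,
  newtons=20,
)

```text
t: 20.12
tcp_pos: [0.5906, 0.0737, 0.0832]
tool_rot: [-0.609, 0.793, -0.0, 0.0]
force: [-2.4, -2.9, 4.1]
finger_gap: 0.11
```

```bash
python3 - <<'E'
from h import *
from station import *
s=sense();print(s["t"],s["tcp_pos"],s["force"],s["finger_gap"],(s["tcp_pos"]-O)@ex,(s["tcp_pos"]-O)@ey)
r=np.hypot(122,39);a0=np.arctan2(39,122)
for th in np.arange(.125,1.72,.125):
    print(round(th,3),round(-r*np.cos(a0+th)+122,1),round(-(r*np.sin(a0+th)-39),1))
E
```

```text
20.125 [0.59060142 0.07371212 0.0832111 ] [-2.38096818 -2.89477779  4.06429397] 0.11020131233673465 -0.1668970293856741 0.0019345107154856572
0.125 5.8 -14.9
0.25 13.4 -29.0
0.375 22.8 -42.0
0.5 33.6 -53.7
0.625 45.9 -64.0
0.75 59.3 -72.7
0.875 73.7 -79.6
1.0 88.9 -84.7
1.125 104.6 -87.9
1.25 120.5 -89.1
1.375 136.5 -88.3
1.5 152.3 -85.5
1.625 167.6 -80.7
```

Flap bar gripped (gap 0.11). Following the arc.

servo_tool(
  targets=[
    [6,0,-15,0,0,0],
    [13,0,-29,0,0,0],
    [23,0,-42,0,0,0],
    [34,0,-54,0,0,0],
    [46,0,-64,0,0,0],
    [59,0,-73,0,0,0],
    [59,0,-73,0,0,0],
  ],
)

```text
t: 21.0
tcp_pos: [0.5753, 0.0169, 0.1582]
tool_rot: [-0.608, 0.794, -0.0, 0.001]
force: [0.2, 5.3, 6.4]
finger_gap: 0.106
```

servo_tool(
  targets=[
    [15,0,-7,0,0,0],
    [30,0,-12,0,0,0],
    [46,0,-15,0,0,0],
    [61,0,-16,0,0,0],
    [77,0,-15,0,0,0],
    [93,0,-12,0,0,0],
    [108,0,-8,0,0,0],
    [115,0,-5,0,0,0],
    [115,0,-5,0,0,0],
  ],
)

```text
t: 22.12
tcp_pos: [0.5448, -0.0951, 0.1605]
tool_rot: [-0.608, 0.794, -0.0, -0.001]
force: [-0.4, -1.1, 3.8]
finger_gap: 0.108
```

```bash
python3 - <<'E'
from h import *
from station import *
s=sense();print(s["t"],s["tcp_pos"],s["force"],s["finger_gap"],(s["tcp_pos"]-O)@ex,(s["tcp_pos"]-O)@ey)
d=snapshot("side");hsv=cv2.cvtColor(d["color"],cv2.COLOR_RGB2HSV)
for m,l in((cv2.inRange(hsv,(0,140,60),(8,255,255)),"red"),(cv2.inRange(hsv,(9,140,100),(18,255,255)),"or"),(cv2.inRange(hsv,(100,120,30),(130,255,255)),"blue")):
    print(l,[(cv2.boundingRect(c),cv2.contourArea(c)) for c in cv2.findContours(m,cv2.RETR_EXTERNAL,cv2.CHAIN_APPROX_NONE)[0] if cv2.contourArea(c)>8])
E
```

```text
22.125 [ 0.5447808  -0.09505904  0.16052324] [-0.35933442 -1.14712813  3.81964558] 0.10824295002345784 0.007969689959690681 0.001392687104845359
red [((262, 110, 17, 17), 209.5)]
or [((306, 168, 34, 22), 329.5)]
blue [((264, 296, 78, 78), 2996.5), ((290, 137, 59, 66), 2423.0)]
```

The flap is about 1.68 rad and the orange filter shows at side (323,179). Releasing with a small opening and lifting away.

servo_tool(
  targets=[
    [0,0,0,0,0,0],
    [0,0,0,0,0,0],
    [0,0,-10,0,0,0],
    [0,0,-25,0,0,0],
    [0,0,-50,0,0,0],
    [0,0,-100,0,0,0],
    [0,0,-130,0,0,0],
    [0,0,-130,0,0,0],
  ],
  gripper=21,
)

```text
t: 23.18
tcp_pos: [0.5472, -0.0944, 0.2948]
tool_rot: [-0.609, 0.793, -0.004, 0.002]
force: [0.1, 0.4, 0.2]
finger_gap: 0.246
```

servo_tool(
  targets=[
    [-20,60,0,0,0,0],
    [-40,120,0,0,0,0],
    [-60,180,0,0,0,0],
    [-60,180,0,0,0,0],
    [-60,180,0,0,0,0],
  ],
)

```text
t: 23.8
tcp_pos: [0.3872, 0.0107, 0.2908]
tool_rot: [-0.609, 0.793, -0.0, 0.0]
force: [0.2, -0.5, 0.0]
finger_gap: 0.247
```

```bash
python3 - <<'E'
from h import *
from station import *
s=sense();print(s["t"],s["tcp_pos"],s["force"],s["finger_gap"],s["q"].round(2))
for n in("side","top"):
    d=snapshot(n);pickle.dump(d,open(n+"3.pkl","wb"));hsv=cv2.cvtColor(d["color"],cv2.COLOR_RGB2HSV)
    for m,l in((cv2.inRange(hsv,(0,140,60),(8,255,255)),"red"),(cv2.inRange(hsv,(9,140,100),(18,255,255)),"or"),(cv2.inRange(hsv,(100,120,30),(130,255,255)),"blue")):
        print(n,l,[(cv2.minAreaRect(c),cv2.contourArea(c)) for c in cv2.findContours(m,cv2.RETR_EXTERNAL,cv2.CHAIN_APPROX_NONE)[0] if cv2.contourArea(c)>8])
    for y in(-.03,.03): print(y,proj(d,[E(x,y,.078) for x in(-.158,-.1075,-.057)]).round(0).tolist())
a=cv2.resize(pickle.load(open("side3.pkl","rb"))["color"][110:230,260:380],(400,400))
b=cv2.resize(pickle.load(open("top3.pkl","rb"))["color"][120:240,290:410],(400,400))
cv2.imwrite("pics/i.png",np.hstack([a,b])[:,:,::-1])
E
```

```text
23.8 [0.38721742 0.01065187 0.29078694] [ 0.19966159 -0.51501091  0.04070204] 0.2471247667560368 [-0.26  0.08  1.86 -0.    1.2   1.57]
side red [(((362.5999755859375, 143.80001831054688), (3.7947328090667725, 9.486830711364746), 71.56504821777344), 22.5), (((356.1478576660156, 122.468994140625), (16.975830078125, 8.699357986450195), 25.016895294189453), 31.5), (((270.0, 118.0), (16.0, 16.0), 90.0), 208.5)]
side or [(((323.5455627441406, 178.24456787109375), (10.99135684967041, 36.17803192138672), 69.14553833007812), 331.0)]
side blue [(((302.29541015625, 333.7513427734375), (59.49822998046875, 52.34473419189453), 46.7357063293457), 3000.0), (((319.03448486328125, 169.0862274169922), (55.52290344238281, 48.65217590332031), 68.19859313964844), 2425.5)]
-0.03 [[306.0, 182.0], [323.0, 175.0], [339.0, 169.0]]
0.03 [[298.0, 163.0], [314.0, 157.0], [331.0, 151.0]]
top red [(((403.91888427734375, 174.98648071289062), (30.070283889770508, 12.498650550842285), 72.89727020263672), 72.5), (((333.5, 108.5), (17.0, 17.0), 90.0), 238.0)]
top or [(((341.8482971191406, 194.65728759765625), (39.27546310424805, 4.347283840179443), 12.994616508483887), 128.0)]
top blue [(((225.7115936279297, 319.79864501953125), (63.09427261352539, 53.221187591552734), 83.2901611328125), 3164.0), (((344.5605163574219, 184.91453552246094), (48.58047103881836, 56.43735885620117), 13.495734214782715), 1227.5)]
-0.03 [[323.0, 190.0], [342.0, 195.0], [361.0, 199.0]]
0.03 [[328.0, 168.0], [347.0, 172.0], [366.0, 177.0]]
```

View pics/i.png

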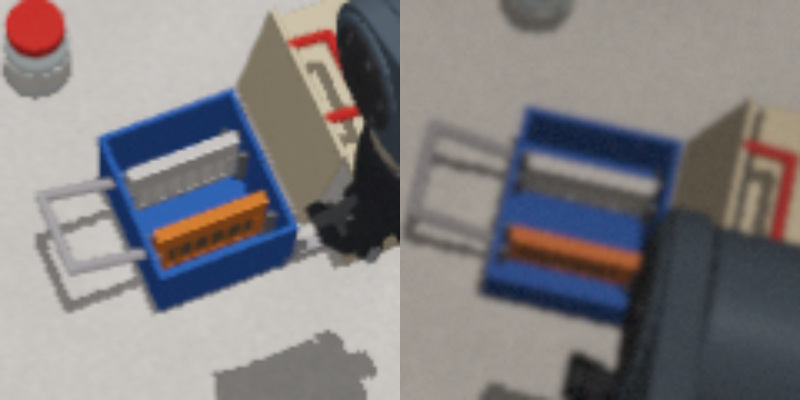

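The drawer is out and the flap is resting open. The orange filter is in the y = −30 slot (side 323,178; top 342,195) and the white one in the +30 slot. Turning the tool −90° and going over the orange one.

```bash
python3 - <<'E'
from h import *
from station import *
s=sense()
for z in(.19,.09,.019):print(z,shift(s,E(-.11,-.03,z),ey))
E
```

```text
0.19 [-57.1, -146.8, 101.0, -0.0, -0.1, -90.0]
0.09 [-57.1, -146.7, 201.0, -0.0, -0.1, -90.0]
0.019 [-57.1, -146.6, 272.0, -0.0, -0.1, -90.0]
```

servo_tool(
  targets=[
    [0,-10,0,0,0,-10],
    [-5,-25,0,0,0,-20],
    [-10,-45,10,0,0,-30],
    [-20,-65,20,0,0,-40],
    [-30,-85,40,0,0,-50],
    [-40,-105,60,0,0,-60],
    [-50,-125,80,0,0,-70],
    [-57,-147,101,0,0,-80],
    [-57,-147,101,0,0,-90],
    [-57,-147,101,0,0,-90],
  ],
  gripper=28,
  newtons=40,
)

```text
t: 25.15
tcp_pos: [0.5448, 0.0269, 0.1884]
tool_rot: [0.991, -0.132, -0.001, 0.0]
force: [0.1, 0.0, 0.1]
finger_gap: 0.329
```

servo_tool(
  targets=[
    [0,0,30,0,0,0],
    [0,0,60,0,0,0],
    [0,0,80,0,0,0],
    [0,0,80,0,0,0],
    [0,0,80,0,0,0],
  ],
)

```text
t: 25.78
tcp_pos: [0.5447, 0.0273, 0.1104]
tool_rot: [0.991, -0.131, 0.001, 0.0]
force: [-0.4, -0.7, 0.5]
finger_gap: 0.329
```

```bash
python3 - <<'E'
from h import *
from station import *
s=sense();print(s["t"],s["tcp_pos"],s["force"],s["finger_gap"],s["q"].round(2))
for z in(.05,.019):print(z,shift(s,E(-.11,-.03,z),ey))
E
```

```text
25.775 [0.54466565 0.02729126 0.1103659 ] [-0.38867528 -0.68666089  0.48914175] 0.32856527917498823 [-0.15  0.55  1.72  0.    0.86  0.11]
0.05 [0.3, 0.2, 60.4, -0.0, -0.1, -0.1]
0.019 [0.3, 0.2, 91.4, -0.0, -0.1, -0.1]
```

servo_tool(
  targets=[
    [0,0,25,0,0,0],
    [0,0,45,0,0,0],
    [0,0,54,0,0,0],
    [0,0,60,0,0,0],
    [0,0,66,0,0,0],
    [0,0,66,0,0,0],
  ],
)

```text
t: 26.52
tcp_pos: [0.5437, 0.0277, 0.0437]
tool_rot: [0.991, -0.131, 0.0, -0.0]
force: [-0.5, 0.4, -0.6]
finger_gap: 0.325
```

servo_tool(
  targets=[
    [0,0,6,0,0,0],
    [0,0,13,0,0,0],
    [0,0,20,0,0,0],
    [0,0,25,0,0,0],
    [0,0,25,0,0,0],
  ],
)

```text
t: 27.15
tcp_pos: [0.5435, 0.0277, 0.0197]
tool_rot: [0.991, -0.131, -0.0, 0.0]
force: [-2.5, -0.5, 9.3]
finger_gap: 0.329
```

servo_tool(
  targets=[
    [0,0,0,0,0,0],
    [0,0,0,0,0,0],
    [0,0,0,0,0,0],
    [0,0,0,0,0,0],
  ],
  gripper=0,
  newtons=40,
)

```text
t: 27.65
tcp_pos: [0.5453, 0.0274, 0.0191]
tool_rot: [0.991, -0.131, 0.002, 0.0]
force: [4.4, -0.6, 4.1]
finger_gap: 0.134
```

Gripped the filter (11.4 mm). A light contact of 9 N showed while going down. Lifting straight up.

servo_tool(
  targets=[
    [0,0,-8,0,0,0],
    [0,0,-16,0,0,0],
    [0,0,-26,0,0,0],
    [0,0,-36,0,0,0],
    [0,0,-46,0,0,0],
  ],
)

```text
t: 28.28
tcp_pos: [0.5436, 0.0273, 0.0646]
tool_rot: [0.992, -0.13, -0.0, 0.0]
force: [4.4, -1.3, -5.0]
finger_gap: 0.137
```

servo_tool(
  targets=[
    [0,0,-15,0,0,0],
    [0,0,-35,0,0,0],
    [0,0,-60,0,0,0],
    [0,0,-90,0,0,0],
    [0,0,-110,0,0,0],
    [0,0,-110,0,0,0],
  ],
)

```text
t: 29.02
tcp_pos: [0.5425, 0.0282, 0.1762]
tool_rot: [0.991, -0.131, -0.0, -0.0]
force: [0.2, 0.1, -0.5]
finger_gap: 0.136
```

```bash
python3 - <<'E'
from h import *
from station import *
s=sense();print(s["t"],s["tcp_pos"],s["force"],s["finger_gap"],s["q"].round(2))
R=Rn.from_quat(s["tool_rot"]).as_matrix()
# target: filter centre over tray; grip at E(-.11) vs filter centre -.1075
c=np.array([.482,.370,0]);print(shift(s,np.array([c[0],c[1],s["tcp_pos"][2]])+(-.0025)*ex))
d=snapshot("side");hsv=cv2.cvtColor(d["color"],cv2.COLOR_RGB2HSV)
for m,l in((cv2.inRange(hsv,(0,140,60),(8,255,255)),"red"),(cv2.inRange(hsv,(9,140,100),(18,255,255)),"or"),(cv2.inRange(hsv,(100,120,30),(130,255,255)),"blue")):
    print(l,[(cv2.minAreaRect(k)[0],cv2.contourArea(k)) for k in cv2.findContours(m,cv2.RETR_EXTERNAL,cv2.CHAIN_APPROX_NONE)[0] if cv2.contourArea(k)>8])
E
```

```text
29.025 [0.54246936 0.02821409 0.17615439] [ 0.23569506  0.11584867 -0.48248599] 0.13606478217538812 [-0.15  0.46  1.67  0.    1.02  0.11]
[-146.9, -317.0, 0.2, 0.0, 0.0, 0.0]
red [((270.0, 118.0), 209.5)]
or [((315.0928039550781, 161.5412139892578), 147.0)]
blue [((302.29541015625, 333.7513427734375), 2998.0), ((314.0862121582031, 170.9655303955078), 1344.0)]
```

The filter is about 165 mm up with the grip holding. Carrying it to the tray.

servo_tool(
  targets=[
    [-10,-20,0,0,0,0],
    [-25,-55,0,0,0,0],
    [-45,-95,0,0,0,0],
    [-63,-135,0,0,0,0],
    [-81,-175,0,0,0,0],
    [-100,-215,0,0,0,0],
    [-118,-255,5,0,0,0],
    [-133,-285,10,0,0,0],
    [-142,-305,14,0,0,0],
    [-147,-317,14,0,0,0],
  ],
)

```text
t: 30.32
tcp_pos: [0.4825, 0.3721, 0.1593]
tool_rot: [0.991, -0.13, -0.001, 0.001]
force: [-0.1, -0.4, -1.3]
finger_gap: 0.134
```

servo_tool(
  targets=[
    [0,0,0,0,0,0],
    [0,0,0,0,0,0],
    [0,0,0,0,0,0],
  ],
)

```text
t: 30.7
tcp_pos: [0.4842, 0.3709, 0.1609]
tool_rot: [0.991, -0.131, 0.0, 0.0]
force: [-0.5, -1.2, -0.3]
finger_gap: 0.133
```

```bash
python3 - <<'E'
from h import *
from station import *
s=sense();print(s["t"],s["tcp_pos"],s["qd"].round(3),s["force"],s["finger_gap"])
for n in("side","top"):
    d=snapshot(n);pickle.dump(d,open(n+"4.pkl","wb"));hsv=cv2.cvtColor(d["color"],cv2.COLOR_RGB2HSV)
    for m,l in((cv2.inRange(hsv,(0,140,60),(8,255,255)),"red"),(cv2.inRange(hsv,(9,140,100),(18,255,255)),"or"),(cv2.inRange(hsv,(100,120,30),(130,255,255)),"blue")):
        print(n,l,[(np.round(cv2.minAreaRect(k)[0]),cv2.contourArea(k)) for k in cv2.findContours(m,cv2.RETR_EXTERNAL,cv2.CHAIN_APPROX_NONE)[0] if cv2.contourArea(k)>8])
a=cv2.resize(pickle.load(open("side4.pkl","rb"))["color"],(400,300),interpolation=3);b=cv2.resize(pickle.load(open("top4.pkl","rb"))["color"],(400,300),interpolation=3)
c=cv2.resize(pickle.load(open("side4.pkl","rb"))["color"][90:290,180:380],(400,300));e=cv2.resize(pickle.load(open("top4.pkl","rb"))["color"][90:240,200:400],(400,300))
cv2.imwrite("pics/j.png",np.vstack([np.hstack([a,b]),np.hstack([c,e])])[:,:,::-1])
E
```

```text
30.7 [0.48420145 0.37093301 0.16091367] [ 0.003  0.    -0.002  0.001 -0.001  0.   ] [-0.52359262 -1.1845519  -0.34712689] 0.13323581631385614
side red [(array([359., 132.]), 96.5), (array([270., 118.]), 209.5)]
side or [(array([217., 260.]), 78.5)]
side blue [(array([301., 335.]), 1383.5), (array([319., 169.]), 2423.5)]
top red [(array([398., 180.]), 111.5), (array([334., 108.]), 238.0)]
top or []
top blue [(array([244., 309.]), 412.5), (array([345., 185.]), 2565.0)]
```

View pics/j.png

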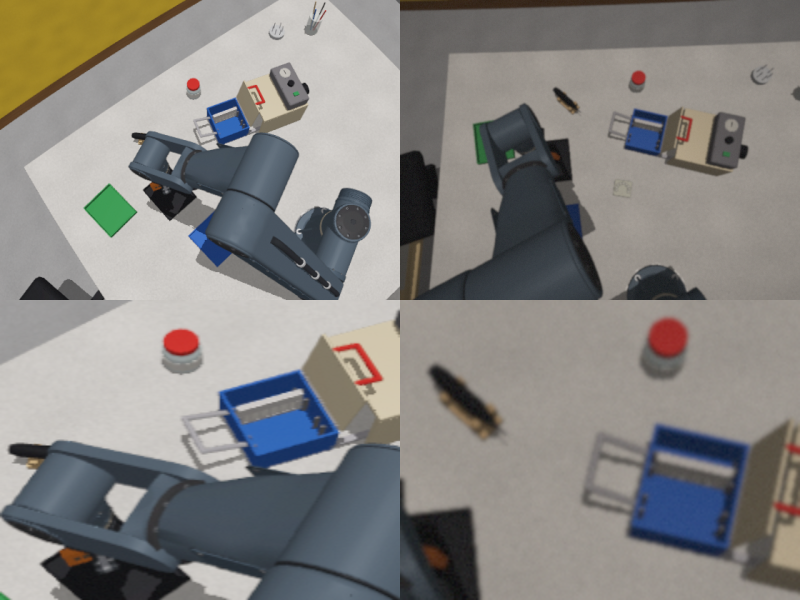

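The side view shows the filter held over the black tray (orange at 217,260). The white filter is standing in its slot, the drawer is out, the flap is open, and the jar, handpiece and model look unmoved. Handing in.

```bash
python3 - <<'E'
from h import *
from station import *
d=pickle.load(open("side4.pkl","rb"));c=np.array([.483,.37,0])
print(proj(d,[c-.05*ex+[0,0,.15],c-.05*ex+[0,0,.22],c+.05*ex+[0,0,.15]]).round())
print(sign_off());s=sense();print(s["t"],s["finger_gap"],s["tcp_pos"])
E
```

```text
[[213. 266.]
 [209. 260.]
 [250. 252.]]
the job is handed in; nothing more can be done
None
the job is handed in; nothing more can be done
```

I pulled the drawer out to its stop and swung the flap over until it rested open. I then drew the orange filter out of its slot and handed the job in while holding it over the black tray, at about 31 s of the 69 s. The hand-in gives no verdict.

**Last checks:**
- **Grip:** the finger opening was steady at 0.133 (about 11.4 mm, matching the filter) and the arm was still.
- **Filter position:** the tool was within about 3 mm of the tray centre. By tool height and lift travel, the lower edge is about 15 cm above the bench. The orange visible in the side view at (217,260) agrees with the predicted filter end at about (211,263). I did not measure the filter's tilt in the pictures, because the arm hides most of it.
- **Scene:** the last picture shows the drawer out, the flap open, the white filter standing in its slot, and the jar, handpiece and model apparently unmoved.

**What disagreed:**
- **Tool height:** the reported tool height was 26 mm too low. My first grip and a hook attempt passed just over the pull bar. I found the offset by touching the bench with the fingertips (31 N on the wrist) and corrected every later height.
- **Filter grasp:** I felt about 9 N of light contact while lowering onto the filter. It did not come back once the filter was clear.

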